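Hold a sealed cover home for a gasket check

ROBOT

A 6-joint arm with a two-finger parallel gripper is mounted at the origin on the work surface. World frame = base frame: x ahead of the robot, y to its left, z up, the work surface at z = 0. Lengths are in m, angles in degrees, forces in N, time in s.
With the tool pointing down it reaches from about 0.25 to 0.725 m from the base axis. Payload 9.7 kg.
Tool frame: the origin (TCP) lies between the finger pads, 19 mm behind the fingertips; this is the grasp point; x points along the fingers, y is the direction in which the jaws open and shut, and the axes are right-handed (so a half turn about x gives the same grasp; the last joint's range is limited). The gripper opens to 85 mm and grips with 20 to 120 N. Pads are 22 mm wide; open, the fingers measure 114 mm over their backs; the gripper's body (76 mm by 85 mm) begins 54 mm behind the grasp point. The pads swing forward as they close: fully open they stand 13 mm farther back than shut.
Start: joints at [73.167, 4.979, 10.078, 95.1, 0, 90], TCP at [0.159, 0.526, 0.25] pointing down, gripper open.
Joint ranges: [-179.16, 179.16], [-48.56, 103.87], [-65.8, 70.77], [-126.05, 130.52], [-82.76, 87.17], [-180, 180]. Speed limits (degrees/s): [127.2, 127.2, 147.25, 180, 180, 180].

INTERFACE

Orientations are given as [roll, pitch, yaw] about the fixed x, y, z axes, in that order (R = Rz(yaw) Ry(pitch) Rx(roll)).
In Python, from workcell import bot, imaging gives the robot as it stands.
- The arm moves only by the shell command python3 -m inch 'ROWS' [OPENING] [FORCE]. ROWS is JSON, a list of rows, each a list of 2 entries, a list of its own where there are three numbers: the shift along the tool's x, y, z in mm, then the turn about the tool's x in rad. A call has 1 to 8 rows; each row shifts and turns the commanded pose from where the row before left it, along the tool's axes as they then stand; what a row does not reach is not made up. A row lasts 1/12 s, in which the tool goes at most 41.7 mm and 7.16 degrees, less where a joint would pass 70% of its speed; a pose out of reach is approached as far as the arm can. A call with a gripper value outside its range is refused whole. OPENING is the opening in per cent of the stroke, from 0 (shut) to 100 (fully open), set as the call begins (- or left out, the last holds). The fingers move at their own pace and stop on an object; FORCE is the grip in N (left out, the last holds). Time passes only in rows, so rows that do not move let the fingers close. It gives the time, the measured TCP pose, the force and the opening at its end, in the units of the state.
- bot.get_obs(): the state, without advancing time (a new reading comes with each control period).
- imaging.camera(name): name is "scene" or "top" or "wrist"; returns a dict with "color" (480x640x3 uint8, red, green, blue), "fovy" (degrees; the focal length in pixels is half the picture's height over the tangent of half this angle, whatever the lens; pixels are square), "cx", "cy" (the principal point, pixels), "xyz" and "attitude" of the camera in the world. Camera axes: x right, y down, z forward; pixel columns grow to the right and rows downward; lengths in m; the calibration is good to about 2 mm. A picture is of the moment at which its call begins. There is no depth.
- bot.job_done(): hands the job in, once; it reports no verdict.
The state is a dict: "time": time; "q": joint angles; "qd": joint speeds; "joint_efforts": joint torques, N m; "ee_pos": TCP position; "tcp_rot": TCP orientation; "wrist_force": force on the tool from outside, world axes, zero at the start; "torque": the same for the moment, N m; "opening": finger opening in m.
Only numpy, scipy, OpenCV 4.12 (cv2) and the standard library are available. Lean on these libraries where they do the work, as an engineer would, in place of code of your own. Each camera call takes 0.05 s, during which the arm holds its last target. There are 200 camera calls.

TASK

The cover of the tester's interface box stands ajar on its springs, and its quarter-turn wing fastener is crosswise, so the stud cannot enter the slot in the frame. Turn the wing until the slot along it lines up with the two marks on the cover, then press the cover fully home onto its gasket and keep holding it down, without turning the fastener again, while I check the seal: finish with the fingers still pressing the cover. Leave the weight, the mouse and the metal test specimen where they lie.

Things in the scene. Friction and masses are not known exactly. Their poses are not given: they have to be found in the camera images.
- case: cream sheet-metal box, 200 (x) x 260 (y) x 85 mm high, fixed to the bench, yaw up to about 0.4 rad. Origin: centre of its underside. x axis: from the front (near the robot, fastener side) to the hinged back; y left; z up. Sockets stick out 14 mm on the left. The marks on the cover and the slot in the frame under the fastener lie along its x axis
- cover: flat cover 213 x 272 x 5 mm, hinged at the case's back. Origin: hinge line, underside, 100 mm behind case centre, 88 mm up; reaches 205 mm to -x; z up. Springs and gasket hold it ajar, front edge 15 mm up (0.075 rad). It pushes down level to a firm stop; with the wing crosswise the stud's tab stops it 10 mm up. About 7 N at the front (twice that does no harm) keeps it home; let go, it rises
- cover_press (a point): a good place to push, on the cover's flat top, 75 mm left of the fastener and 30 mm behind the front edge; elsewhere will do. 93 mm above the bench when the cover is home, about 106 mm when ajar. Axes as the cover
- fastener_grip (a point): grip point on the steel wing: on the turning axis, 26 mm above the cover, 170 mm in front of the hinge, midway across. Wing: upright bar 36 mm long, 9 mm thick, from 4 to 28 mm above the cover, on a round head 34 mm across, 4 mm high; dark slot along its top. x: along bar and slot; z: up. With the TCP here the fingertips clear the head
- fastener (a joint): wing angle (rad), anticlockwise from above positive: 0 = slot in line with the two marks (bar along the case's x), near 1.57 = crosswise. Starts between 0.8 and 1.45, turns from -0.5 to 1.6 against light friction (0.06 N m), no click at 0, stays where left. The tab passes the slot within about 0.2 rad of 0
- weight: brass calibration weight with a knob, 45 mm across, 64 mm high, 0.5 kg, upright, beside the case; origin at its foot. Leave alone
- mouse: black computer mouse, 110 x 62 x 34 mm, 90 g, beside the case; origin at its underside. Leave alone
- specimen: flat steel dog-bone test specimen, 185 x 20 x 5 mm, 90 g, flat on the bench behind the case; origin at its underside. Leave alone

How it is judged (in metres and radians):
On the way:
1. the wing's slot is lined up with the two marks (within 0.2 rad) (value of joint fastener between -0.2 and 0.2 rad), for 0.2 s.
At the end, for the whole second after the job is handed in: cover held within 3 mm of fully home by the fingers, pressing on it or its wing with over 4 N; the wing's slot within 0.2 rad of the marks (so unlocked and carrying nothing); weight (upright), mouse and specimen within 20 mm of where they lay (all of step 1 and z of cover_press in the frame of case below 0.096 m and contact force between the fingers and cover above 4 N and distance of each of weight, mouse, specimen from where it was at the start of the episode below 0.02 m and angle between weight's own z axis and vertical below 0.2 rad); the arm keeps its last pose, push and grip.
It fails at once if a bystander is pushed more than 30 mm away (distance of any of weight, mouse, specimen from where it was at the start of the episode above 0.03 m).
It also fails if it takes over 38 s, if anything falls off the work surface, if the arm or the gripper's body presses on something with over 40 N, if the wrist force passes 120 N, or if a joint passes its speed limit or range.

## Working session

There is one attempt and no reset: what is moved stays moved. The work goes in short steps, Python scripts to look and compute and a shell command to move; the robot and the scene stay as the last step left them, time stands still between calls to the robot, and variables do not carry over. Pictures are saved under pics/ and viewed, and the job is handed in when it is done.

```bash
mkdir -p pics
cat > h.py <<'E'
import numpy as np, cv2
from workcell import bot, imaging
from scipy.spatial.transform import Rotation as R
def snap(n,f):
    c=imaging.camera(n); cv2.imwrite('pics/'+f,c['color'][:,:,::-1]); return c
def cam(c):
    f=240/np.tan(np.radians(c['fovy'])/2); a=np.array(c['attitude'])
    Rm=a if a.shape==(3,3) else R.from_euler('xyz',a,degrees=True).as_matrix()
    return f,Rm,np.array(c['xyz'])
def onz(c,u,v,z):
    f,Rm,p=cam(c); d=Rm@np.array([(u-c['cx'])/f,(v-c['cy'])/f,1]); return p+d*(z-p[2])/d[2]
def proj(c,X):
    f,Rm,p=cam(c); q=Rm.T@(np.array(X)-p); return q[0]/q[2]*f+c['cx'],q[1]/q[2]*f+c['cy']
E
python3 - <<'E'
from h import *
import pickle
for n in ('scene','top','wrist'):
    c=snap(n,n+'0.png'); print(n,{k:v for k,v in c.items() if k!='color'}); pickle.dump(c,open(n+'0.pkl','wb'))
print(bot.get_obs())
E
```

```text
scene {'fovy': 42.11970607695285, 'cx': 307.25792443442026, 'cy': 233.74540643401272, 'xyz': array([ 1.12695722, -0.50497139,  1.09358393]), 'attitude': array([-143.10785601,    0.77164369,   42.89504661])}
top {'fovy': 47.45537070717262, 'cx': 322.96791257472734, 'cy': 236.98163394714325, 'xyz': array([0.36690549, 0.0252306 , 1.23228856]), 'attitude': array([-1.68456947e+02,  6.22952895e-02, -8.90460823e+01])}
wrist {'fovy': 58.27121426811817, 'cx': 321.5033874587705, 'cy': 239.37373149999235, 'xyz': array([0.08930945, 0.54847205, 0.37387027]), 'attitude': array([1.63355084e+02, 8.53655449e-02, 7.32089971e+01])}
{'time': 0.15, 'q': array([7.31656798e+01, 5.00350898e+00, 1.00455071e+01, 9.50977721e+01,
       8.13340441e-04, 8.99999569e+01]), 'qd': array([ 0.02529474, -0.12074005,  0.10560453,  0.08196404, -0.05307538,
        0.09808292]), 'joint_efforts': array([-9.97116658e-04, -5.20762181e+01,  4.65045512e+01,  1.38198165e-02,
       -1.48903695e-05,  2.94221172e-05]), 'ee_pos': array([0.15923866, 0.52629741, 0.24945488]), 'tcp_rot': array([ -90.83551528,   89.94422003, -107.66979272]), 'wrist_force': array([ 0.42180333, -0.36557064,  0.79160835]), 'torque': array([-0.03201783,  0.03768048, -0.01276942]), 'opening': 0.08564729454400433}
```

View pics/top0.png

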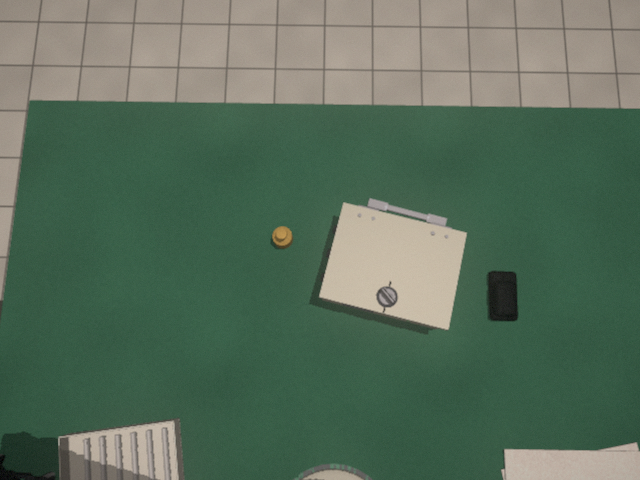

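View pics/scene0.png

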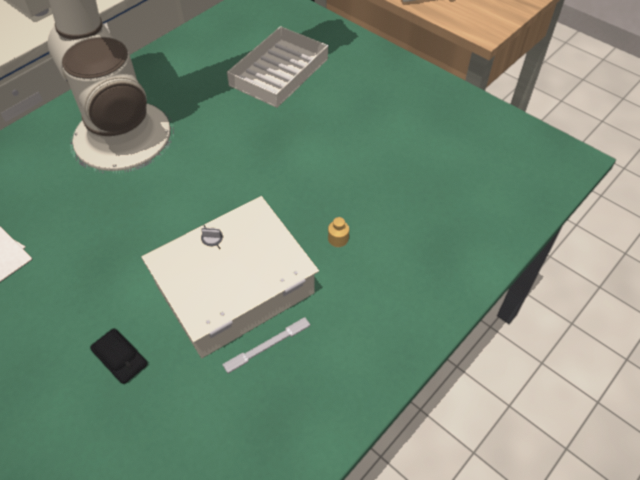

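View pics/wrist0.png

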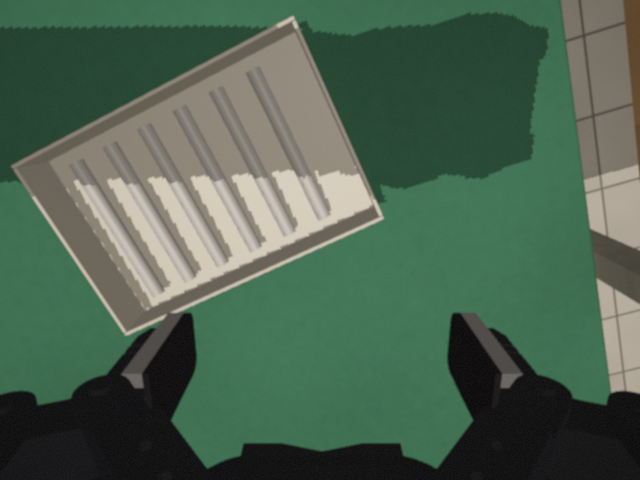

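The top picture shows the cover near (395,267), the fastener at (387,297), the weight at (282,237), the mouse at (503,296) and the specimen at (407,212).

Run:
```python
from h import *
a=cv2.imread('pics/top0.png')[272:322,357:417]; a=cv2.resize(a,None,fx=12,fy=12,interpolation=cv2.INTER_CUBIC); cv2.imwrite('pics/topc.png',a)
a=cv2.imread('pics/scene0.png')[210:260,180:240]; a=cv2.resize(a,None,fx=12,fy=12,interpolation=cv2.INTER_CUBIC); cv2.imwrite('pics/scenec.png',a)
```

```text
(no output)
```

View pics/topc.png

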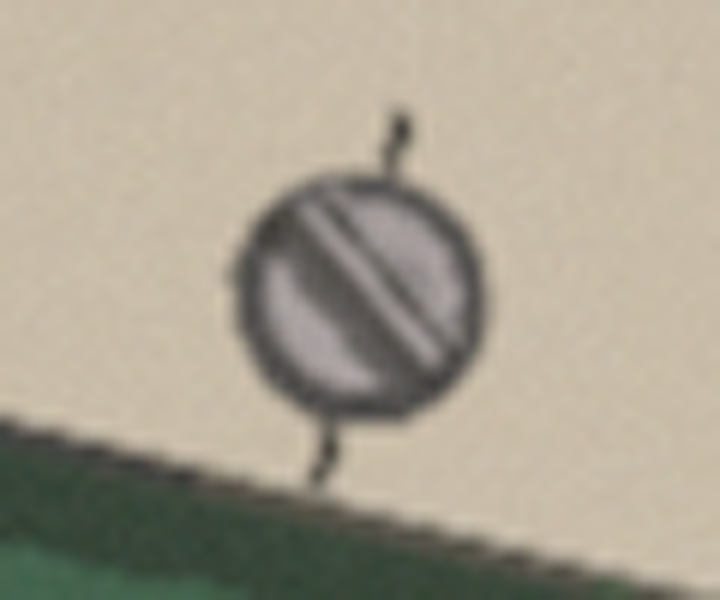

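View pics/scenec.png

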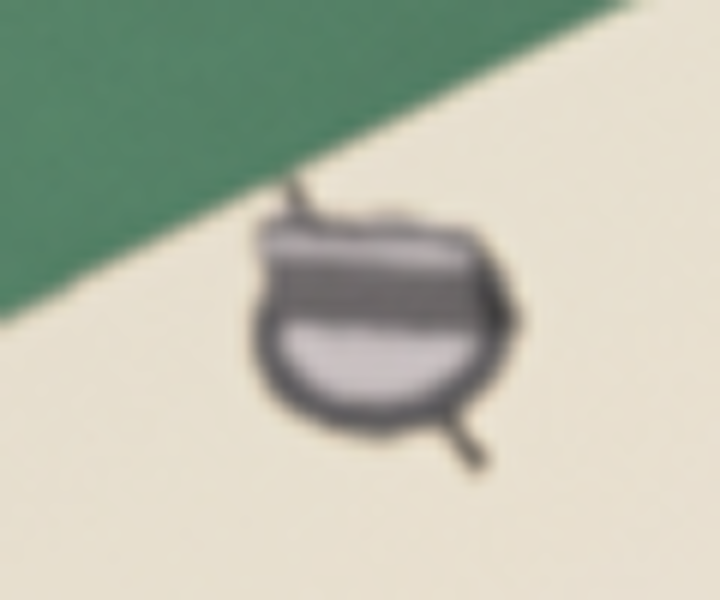

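Run:
```python
from h import *
import pickle
c=pickle.load(open('top0.pkl','rb')); s=pickle.load(open('scene0.pkl','rb'))
P=lambda u,v,z:onz(c,357+u/12,272+v/12,z)
bl,br=onz(c,344,204,.093),onz(c,467,233,.093); fl,fr=onz(c,320,298,.108),onz(c,448,328,.108)
for n,p in dict(bl=bl,br=br,fl=fl,fr=fr).items(): print(n,p.round(4))
g=lambda d:np.degrees(np.arctan2(d[1],d[0]))
print('yaw',g(bl-fl),g(br-fr),g(bl-br)-90,g(fl-fr)-90)
m=P(400,115,.1065)-P(318,475,.1065); print('marks',g(m),'len',np.linalg.norm(m))
a,b=P(310,205,.134),P(435,360,.134); print('bar',g(a-b), np.linalg.norm(a-b))
a,b=P(335,190,.134),P(460,345,.134); print('slot',g(a-b), 'mid',(a+b)/2)
print('head',P(362,297,.108), 'scene head',onz(s,180+382/12,210+325/12,.109))
S=lambda u,v,z:onz(s,180+u/12,210+v/12,z)
a,b=S(265,240,.134),S(475,250,.134);print('scene bar',a,b,g(a-b)); a=S(290,180,.1065);b=S(480,465,.1065); print('marks',g(b-a),(a+b)/2)
for n,q in dict(weight=(282,237,.06),mouse=(503,296,.03),spec=(407,212,.005)).items(): print(n,onz(c,*q).round(3))
```

```text
bl [ 0.6729 -0.0138  0.093 ]
br [ 0.6132 -0.2766  0.093 ]
fl [0.4684 0.0342 0.108 ]
fr [ 0.4119 -0.2269  0.108 ]
yaw -13.222874764905658 -13.863728641234566 -12.780233908392972 -12.211577671170346
marks -13.166236581240241 len 0.06356795357012741
bar 39.030332801875126 0.032922270021042435
slot 38.989927511385545 mid [ 0.47587826 -0.10671558  0.134     ]
head [ 0.47327612 -0.10374539  0.108     ] scene head [ 0.48056634 -0.10529727  0.109     ]
scene bar [ 0.47014887 -0.11673994  0.134     ] [ 0.49681922 -0.09520528  0.134     ] -141.08126737426406
marks -15.116238034637536 [ 0.47842143 -0.10347319  0.1065    ]
weight [0.605 0.12  0.06 ]
mouse [ 0.487 -0.367  0.03 ]
spec [ 0.68  -0.163  0.005]
```

```bash
cat >> h.py <<'E'
def rel(tgt,bar):
    o=bot.get_obs(); T=R.from_euler('xyz',o['tcp_rot'],degrees=True).as_matrix(); y=T[:,1]
    ya=np.degrees(np.arctan2(y[1],y[0])); t=((bar+90-ya+90)%180)-90   # world turn, deg
    print('t',o['time'],'p',o['ee_pos'].round(4),'F',o['wrist_force'].round(1),'M',o['torque'].round(2),'q6',o['q'][5].round(1),'open',round(o['opening'],4),'xax',T[:,0].round(3))
    d=T.T@(np.array(tgt)-o['ee_pos'])
    print('tool y ang',ya.round(2),'shift mm',(d*1000).round(1),'world turn',t.round(2),'tool-x turn rad',(-np.radians(t)).round(3))
    return o,T
E
python3 - <<'E'
from h import *
o,T=rel([.476,-.105,.25],39); print(T.round(3))
E
```

```text
t 0.15 p [0.1592 0.5263 0.2495] F [ 0.4 -0.4  0.8] M [-0.03  0.04 -0.01] q6 90.0 open 0.0856 xax [-0.    -0.001 -1.   ]
tool y ang 73.17 shift mm [-1.000e-01 -5.125e+02  4.860e+02] world turn 55.83 tool-x turn rad -0.974
[[-0.     0.29   0.957]
 [-0.001  0.957 -0.29 ]
 [-1.    -0.001 -0.   ]]
```

```bash
python3 -m inch '[[[0,-29,27.5],0],[[0,-29,27.5],0],[[0,-29,27.5],0],[[0,-29,27.5],0],[[0,-29,27.5],0],[[0,-29,27.5],0],[[0,-29,27.5],0],[[0,-29,27.5],0]]'; python3 -c "
from h import *
rel([.476,-.105,.25],39)"
```

```text
time: 0.82
ee_pos: [0.3028, 0.2389, 0.2499]
tcp_rot: [50.9, 90.0, 34.1]
wrist_force: [0.6, 0.2, 0.2]
opening: 0.0852
t 0.8167 p [0.3028 0.2389 0.2499] F [0.6 0.2 0.2] M [-0.03 -0.08 -0.01] q6 55.1 open 0.0852 xax [ 0.  0. -1.]
tool y ang 73.2 shift mm [-1.000e-01 -2.792e+02  2.652e+02] world turn 55.8 tool-x turn rad -0.974
```

```bash
python3 -m inch '[[[0,-29,27.5],0],[[0,-29,27.5],0],[[0,-29,27.5],0],[[0,-29,27.5],0],[[0,-29,27.5],0],[[0,-29,27.5],0],[[0,-29,27.5],0],[[0,-29,27.5],0]]' >/dev/null;  python3 -m inch '[[[0,-20,20],0],[[0,0,0],-0.12],[[0,0,0],-0.12],[[0,0,0],-0.12],[[0,0,0],-0.12],[[0,0,0],-0.12],[[0,0,0],-0.12],[[0,0,0],-0.12]]';  python3 -m inch '[[[0,0,0],-0.12],[[0,0,0],0],[[0,0,0],0]]'; python3 -c "
from h import *
rel([.476,-.105,.25],39)
import pickle
c=snap('wrist','w1.png');pickle.dump(c,open('w1.pkl','wb'))"
```

```text
time: 2.15
ee_pos: [0.4593, -0.0701, 0.2497]
tcp_rot: [140.4, 90.0, 172.0]
wrist_force: [0.4, -0.6, 0.0]
opening: 0.0853
time: 2.4
ee_pos: [0.4593, -0.07, 0.2498]
tcp_rot: [134.8, 90.0, 172.8]
wrist_force: [-0.9, 0.7, 0.8]
opening: 0.0854
t 2.4 p [ 0.4593 -0.07    0.2498] F [-0.9  0.7  0.8] M [ 0.02 -0.03 -0.04] q6 -46.6 open 0.0854 xax [-0.  0. -1.]
tool y ang 127.96 shift mm [ -0.2 -37.8  -8.4] world turn 1.04 tool-x turn rad -0.018
```

View pics/w1.png

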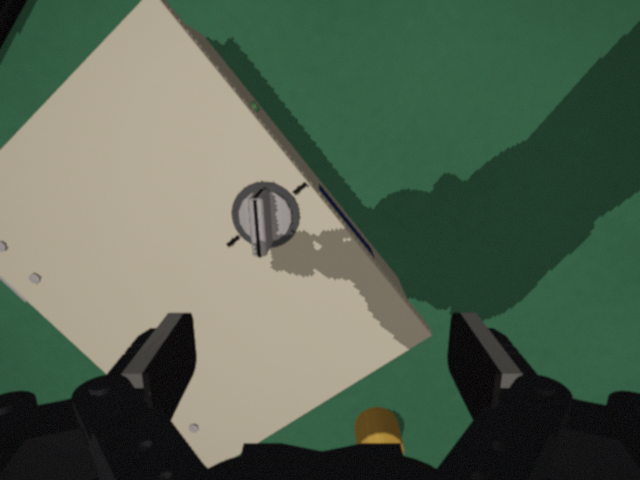

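Run:
```python
from h import *
a=cv2.imread('pics/w1.png')[165:275,205:325]; cv2.imwrite('pics/w1c.png',cv2.resize(a,None,fx=5,fy=5,interpolation=cv2.INTER_CUBIC))
```

```text
(no output)
```

View pics/w1c.png

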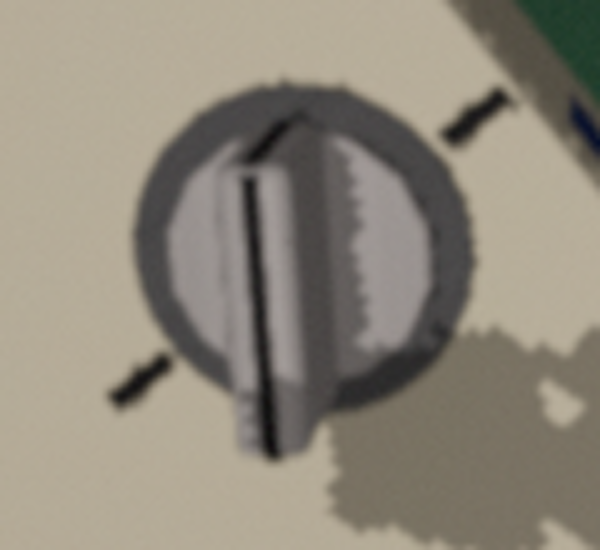

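Run:
```python
from h import *
import pickle
c=pickle.load(open('w1.pkl','rb'))
P=lambda u,v,z:onz(c,205+u/5,165+v/5,z)
g=lambda d:np.degrees(np.arctan2(d[1],d[0]))
a,b=P(248,165,.1335),P(273,457,.1335); print('bar',g(a-b),np.linalg.norm(a-b),(a+b)/2)
a,b=P(112,403,.1065),P(510,95,.1065); print('marks',g(a-b),np.linalg.norm(a-b),(a+b)/2)
print(P(303,247,.109))
rel([.476,-.105,.15],39)
```

```text
bar -139.71331186981865 0.03502641725042445 [ 0.47577592 -0.10333519  0.1335    ]
marks -14.335504634709286 0.06606170576436218 [ 0.4738147  -0.10226969  0.1065    ]
[ 0.47288811 -0.10315683  0.109     ]
t 2.45 p [ 0.4594 -0.07    0.2499] F [-0.6 -0.6  0.3] M [-0.01  0.06 -0.  ] q6 -46.6 open 0.0851 xax [-0.  0. -1.]
tool y ang 127.93 shift mm [ 99.9 -37.8  -8.4] world turn 1.07 tool-x turn rad -0.019
```

```bash
python3 -m inch '[[[0,-36.7,-8.3],0],[[0,0,0],-0.035],[[30,0,0],0],[[30,0,0],0],[[30,0,0],0],[[20,0,0],0],[[8,0,0],0],[[0,0,0],0]]';  python3 -c "
from h import *
rel([.4755,-.104,.1315],40)
c=snap('wrist','w2.png')"
```

```text
time: 3.12
ee_pos: [0.4746, -0.1038, 0.1303]
tcp_rot: [127.7, 89.8, 167.8]
wrist_force: [0.4, 0.3, -0.2]
opening: 0.0853
t 3.1167 p [ 0.4746 -0.1038  0.1303] F [ 0.4  0.3 -0.2] M [0.   0.   0.04] q6 -52.4 open 0.0853 xax [-0.003  0.001 -1.   ]
tool y ang 130.05 shift mm [-1.2 -0.7  0.6] world turn -0.05 tool-x turn rad 0.001
```

View pics/w2.png

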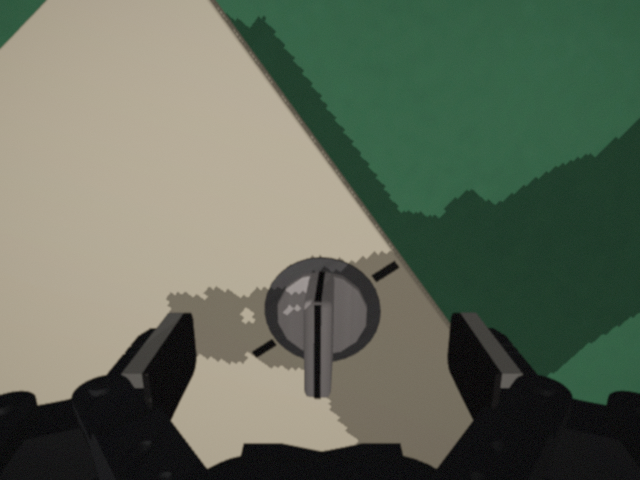

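The bar stands upright midway between the pads (slot at u≈318, pads at 195 and 450), so I close on it.

```bash
python3 -m inch '[[[0,0,0],0],[[0,0,0],0],[[0,0,0],0],[[0,0,0],0],[[0,0,0],0],[[0,0,0],0],[[0,0,0],0],[[0,0,0],0]]' 0 40;  python3 -c "
from h import *
rel([.4755,-.104,.1315],40)"
```

```text
time: 3.83
ee_pos: [0.4755, -0.104, 0.1317]
tcp_rot: [92.7, 90.0, 132.9]
wrist_force: [1.2, -0.0, -3.1]
opening: 0.0082
t 3.8333 p [ 0.4755 -0.104   0.1317] F [ 1.2 -0.  -3.1] M [ 0.29  0.06 -0.1 ] q6 -52.5 open 0.0082 xax [-0.  0. -1.]
tool y ang 130.17 shift mm [ 0.2 -0.  -0. ] world turn -0.17 tool-x turn rad 0.003
```

```bash
python3 -m inch '[[[0,0,0],0.115],[[0,0,0],0.115],[[0,0,0],0.115],[[0,0,0],0.115],[[0,0,0],0.115],[[0,0,0],0.115],[[0,0,0],0.115],[[0,0,0],0.115]]' && python3 -m inch '[[[0,0,0],0.015],[[0,0,0],0],[[0,0,0],0],[[0,0,0],0]]';  python3 -c "
from h import *
rel([.4755,-.104,.1315],-13.5)
c=snap('wrist','w3.png')"
```

```text
time: 4.5
ee_pos: [0.4755, -0.1043, 0.1317]
tcp_rot: [-105.4, 90.0, -118.3]
wrist_force: [1.1, -1.2, -3.1]
opening: 0.0081
time: 4.83
ee_pos: [0.4756, -0.1043, 0.1319]
tcp_rot: [-85.6, 90.0, -98.8]
wrist_force: [2.3, -3.5, -2.2]
opening: 0.008
t 4.8333 p [ 0.4756 -0.1043  0.1319] F [ 2.3 -3.5 -2.2] M [-0.8   0.06  0.04] q6 0.9 open 0.008 xax [-0.    -0.001 -1.   ]
tool y ang 76.75 shift mm [ 0.4  0.3 -0.1] world turn -0.25 tool-x turn rad 0.004
```

View pics/w3.png

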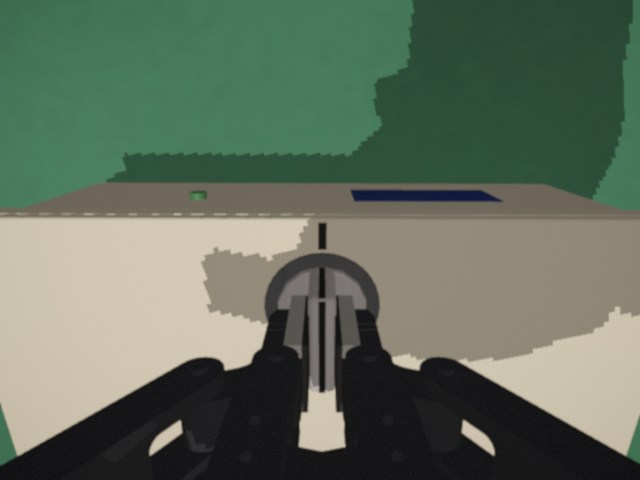

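```bash
python3 -m inch '[[[0,0,0],0],[[0,0,0],0],[[0,0,0],0],[[0,0,0],0],[[-10,0,0],0],[[-20,0,0],0],[[-20,0,0],0],[[0,0,0],0]]' 60;  python3 -m inch '[[[0,25,-5],0],[[0,25,0],0],[[0,25,0],0],[[0,0,0],0],[[0,0,0],0],[[0,0,0],0],[[20,0,0],0],[[20,0,0],0]]' 0;python3 -c "
from h import *
rel([.4755,-.104,.1315],-13.5)
c=snap('wrist','w4.png')"
```

```text
time: 5.55
ee_pos: [0.4768, -0.1042, 0.1866]
tcp_rot: [2.7, 89.7, -10.7]
wrist_force: [1.4, 0.3, 0.8]
opening: 0.0513
time: 6.22
ee_pos: [0.4887, -0.0308, 0.1427]
tcp_rot: [6.3, 89.9, -7.2]
wrist_force: [0.1, 0.5, -0.5]
opening: -0.0002
t 6.2167 p [ 0.4887 -0.0308  0.1427] F [ 0.1  0.5 -0.5] M [-0.01 -0.04  0.02] q6 9.8 open -0.0002 xax [ 0.003 -0.    -1.   ]
tool y ang 76.55 shift mm [ 11.1 -74.2   4.2] world turn -0.05 tool-x turn rad 0.001
```

View pics/w4.png

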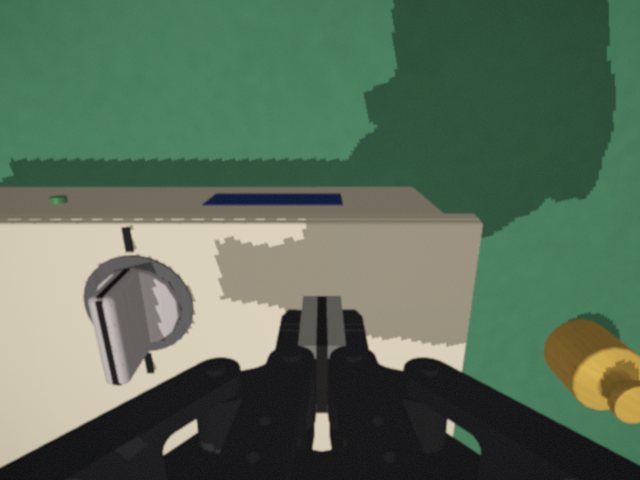

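The slot (98,300)-(115,383) runs parallel to the marks (127,228)-(151,372). Now I press.

```bash
python3 -m inch '[[[10,0,0],0],[[6,0,0],0],[[3,0,0],0],[[3,0,0],0],[[2,0,0],0],[[2,0,0],0],[[0,0,0],0]]'; python3 -m inch '[[[2,0,0],0],[[1,0,0],0],[[1,0,0],0],[[0,0,0],0],[[0,0,0],0]]'
```

```text
time: 6.85
ee_pos: [0.4881, -0.03, 0.1162]
tcp_rot: [-35.9, 90.0, -49.3]
wrist_force: [-3.0, -1.6, 4.9]
opening: -0.0
time: 7.27
ee_pos: [0.4881, -0.03, 0.1126]
tcp_rot: [-18.5, 90.0, -31.9]
wrist_force: [-3.0, -0.6, 6.3]
opening: 0.0002
```

Down to 0.1126 with 6.3 N, still on the springs; I expect the firm stop near 0.112.

```bash
python3 -m inch '[[[0.5,0,0],0],[[0,0,0],0],[[0,0,0],0]]'; python3 -m inch '[[[0.5,0,0],0],[[0,0,0],0],[[0,0,0],0]]'; python3 -m inch '[[[0.5,0,0],0],[[0,0,0],0],[[0,0,0],0]]'
```

```text
time: 7.52
ee_pos: [0.4881, -0.03, 0.1122]
tcp_rot: [-20.2, 90.0, -33.6]
wrist_force: [-4.2, -1.0, 6.1]
opening: 0.0003
time: 7.77
ee_pos: [0.4881, -0.03, 0.1118]
tcp_rot: [-14.7, 90.0, -28.1]
wrist_force: [-3.6, -1.9, 6.0]
opening: 0.0001
time: 8.02
ee_pos: [0.4881, -0.03, 0.1117]
tcp_rot: [-7.8, 89.9, -21.2]
wrist_force: [-6.8, -1.5, 10.4]
opening: -0.0002
```

```bash
python3 -m inch '[[[0.2,0,0],0],[[0,0,0],0],[[0,0,0],0],[[0,0,0],0],[[0,0,0],0],[[0,0,0],0]]'; python3 -c "
from h import *
for n in ('wrist','scene','top'): snap(n,n+'5.png')
a=cv2.imread('pics/scene5.png')[190:390,80:360]; cv2.imwrite('pics/s5c.png',cv2.resize(a,None,fx=2.8,fy=2.8,interpolation=cv2.INTER_CUBIC))
rel([.4755,-.104,.1315],-13.5)"
```

```text
time: 8.52
ee_pos: [0.4881, -0.03, 0.1117]
tcp_rot: [-4.6, 89.9, -18.0]
wrist_force: [-5.8, -1.4, 12.5]
opening: 0.0
t 8.6667 p [ 0.4881 -0.03    0.1117] F [-6.2 -1.7 12. ] M [-0.24  1.4  -0.01] q6 9.9 open 0.0001 xax [ 0.001 -0.    -1.   ]
tool y ang 76.6 shift mm [-19.8 -74.9   4.9] world turn -0.1 tool-x turn rad 0.002
```

View pics/wrist5.png

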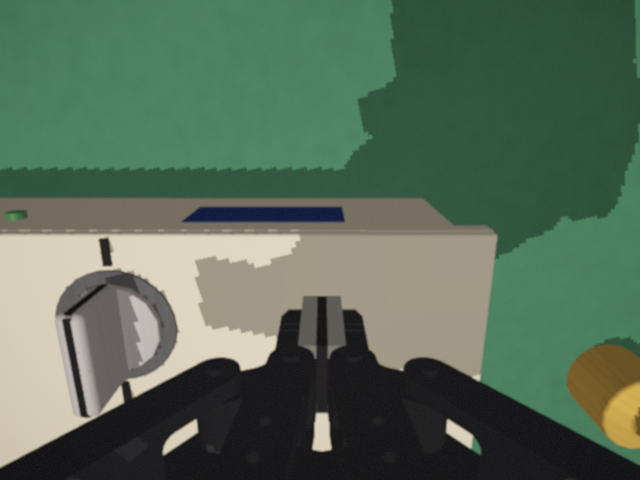

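View pics/s5c.png

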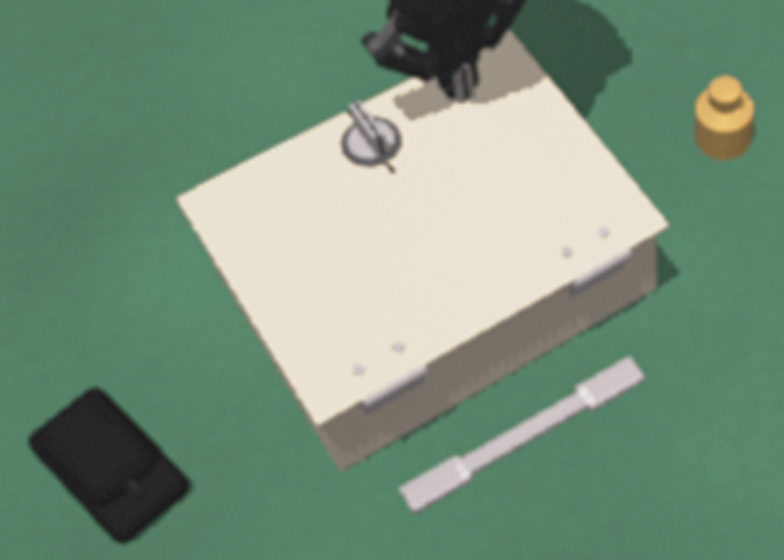

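View pics/top5.png

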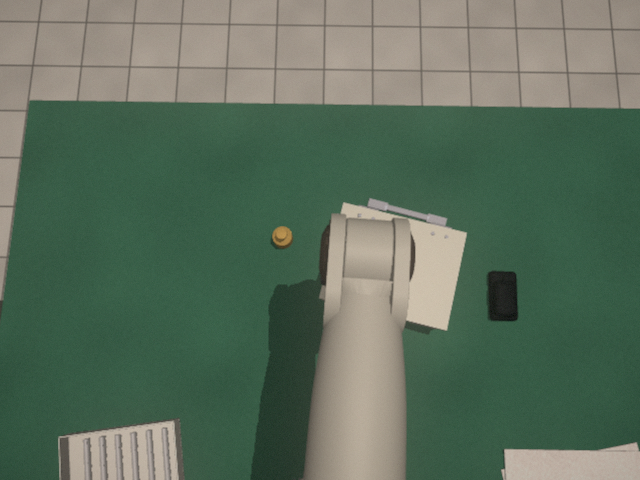

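The cover is flat, the slot (68,320)-(85,415) is parallel to the marks (105,250)-(127,390), and the bystanders have not moved. The fingertips are at 0.1117 − 0.019 = 0.0927 m and push with a steady 12 N.

```bash
python3 -c "
from workcell import bot
print(bot.job_done()); o=bot.get_obs(); print(o['time'],o['ee_pos'],o['wrist_force'])"
```

```text
the job is handed in; nothing more can be done
None
the job is handed in; nothing more can be done
```

I turned the wing about 53° so its slot lines up with the marks, let go of it, and pressed the cover home. I handed the job in at about 8.7 s, with the closed fingertips still pressing on the flat top 75 mm left of the fastener.

Last checks before handing in:
- **Cover:** the fingertips stood at 92.7 mm, against 93 mm when fully home. They had stopped moving down while the push rose to a steady 12 N, with about 6 N sideways.
- **Wing:** the slot looked parallel to the marks by eye in the wrist picture. I did not measure the angle again after letting go.
- **Weight, mouse and specimen:** they appeared unmoved in the top and scene pictures.

No check failed. Beforehand, different pictures put the marks' direction between −13° and −15° and the fastener's position up to about 7 mm apart. A reading after hand-in was not possible.

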